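Feed the waiting jar through its lane with the push stick

TASK

One of the two cream jars is waiting on the worktop in front of the twin-lane feed guide. With the push stick, and without touching the jar with the gripper, push it upright through the lane made for its size (small jar: narrow lane, large jar: wide lane), under the clear roof, until it rests against the end stop. Then draw the stick out, lay it flat on the worktop clear of the guide, and leave the other jar and the things around where they are.

Things in the scene. Friction and masses are not known exactly. Their poses are not given: they have to be found in the camera images.
- guide: Fixed steel twin-lane guide, no floor: jars slide on the worktop. Origin: worktop, middle of the centre rail's rounded nose, at the entry. x = feed direction (about world -y, robot's right), y about away from the robot, z up. Three rails 10 mm thick, 30 mm high, straight from x = 0 to 177 mm, centred at y = -70, 0, +83. Outer rails flare out in lips to x = -38 (corners y about -87, +100).
- narrow_entry (a point): Middle of the entry of the narrow lane (nearer the robot), on the worktop: guide x = 0, y = -35 mm. The lane is 60 mm wide, y = -65 to -5 mm.
- wide_entry (a point): Middle of the entry of the wide lane (farther from the robot), on the worktop: guide x = 0, y = +41.5 mm. The lane is 73 mm wide, y = +5 to +78 mm.
- roof (a point): Middle of the top of the clear flat roof that covers both lanes from guide x = 15 to 85 mm, 63 mm above the worktop (66 mm over its screw heads); underside at 59 mm.
- narrow_stop (a point): Middle of the end stop's face in the narrow lane, at worktop height (guide x = 165, y = -35 mm). The end stop is a rigid bar 30 mm high across both lanes.
- wide_stop (a point): Middle of the end stop's face in the wide lane, at worktop height (guide x = 165, y = +41.5 mm).
- push_stick: Loose push stick, 0.25 kg, lying flat on the worktop. Origin: at the underside, below the middle of the handle. x = forward to its head, z up. Flat aluminium bar 24 mm wide, 12 mm thick, from x = -50 to 182 mm, with an upright handle block near its rear end and an upright V-shaped head at its front. Centre of mass about 20 mm ahead of the origin.
- stick_handle (a point): Middle of the top of the stick's weighted grey handle block, 74 mm above its underside. The block is 50 mm long (stick x = -25 to 25), 24 mm wide (y), rising from the bar's top at 12 mm: grip it across the 24 mm.
- stick_notch (a point): Bottom of the V of the stick's head, 190 mm ahead of the stick's origin, 10.5 mm above its underside. The head is 50 mm wide, z = 2 to 19 mm; the V opens forward to x = 202 mm, its faces' normals 30 degrees either side of x: a jar of radius R sits in it with its axis 1.155 R ahead of this point.
- small_jar: Closed white cream jar with screw lid and a plain band, the small one: diameter 53 mm, height 40 mm (lid from 27 mm up, overhanging 0.5 mm), about 0.15 kg. Origin: centre of its underside. Loose. Either it waits in front of the guide's entry (guide x = -155 to -120 mm, y = -15 to 15 mm) and the large jar stands apart on the far side of the worktop, or the other way round.
- large_jar: Closed white cream jar with screw lid and a plain band, the large one: diameter 65 mm, height 50 mm (lid from 34 mm up), about 0.20 kg; too wide for the narrow lane. Origin: centre of its underside. Loose. Waits in front of the guide or stands apart, as the small jar.
- beaker: Bystander: clear glass beaker, 62 mm wide, 71 mm tall, standing at the right near the press. Origin: centre of its underside. Loose.
- dropper: Bystander: brown dropper bottle, 33 mm wide, 102 mm tall, standing at the back. Origin: centre of its underside. Loose.
Mind the look-alikes: they are no part of the job. Leave any brown or green look-alike of the large_jar alone.

How it is judged:
By the outcome, as a careful person would: the job done as asked, in the order asked, and still so for the second after the job is handed in, with the robot touching nothing.
It also fails if it takes over 56 s, if anything falls off the work surface, if the arm or the gripper's body presses on something with over 40 N, if the wrist force passes 120 N, or if a joint passes its speed limit or range.

ROBOT

A 7-joint arm with a two-finger parallel gripper is mounted at the origin on a cart in front of the work surface, level with it; the furniture and walls round the work are solid. World frame = base frame: x ahead of the robot, y to its left, z up, the work surface at z = 0. Lengths are in mm, angles in rad, forces in N, time in s.
With the tool pointing down it reaches from about 400 to 900 mm from the base axis. Payload 5.6 kg.
Tool frame: the origin (TCP) lies midway between the tips of the shut fingers; the grasp point (between the pads) lies 19 mm behind it; z points along the fingers, y is the line along which they close (so a half turn about z gives the same grasp; the last joint's range is limited). The gripper opens to 92 mm and grips with 3 to 60 N. Pads are 20 mm wide; open, the fingers measure 128 mm over their backs; the gripper's body (75 mm by 189 mm) begins 69 mm behind the grasp point.
Start: joints at [-1.218, 0.468, -0.012, 1.603, 0.006, 1.071, -0.056], TCP at [250.646, 599.738, 214.592] pointing down, gripper open.
Joint ranges: [-2.53, 2.53], [-0.31, 2.02], [-1.57, 1.55], [0.28, 2.44], [-1.29, 4.43], [0.15, 1.84], [-2.92, 2.92]. Speed limits (rad/s): [2.57, 2.57, 3.14, 3.14, 3.14, 3.14, 3.14].

INTERFACE

Orientations are given as a rotation vector (axis times angle).
In Python, from cell import robot, grip, kin, viewer gives the robot as it stands. Calls block until the motion is done:
- robot.movep(position, orientation): joint-space move of the TCP to a pose.
- robot.servo_line(position, feed=150, rotation=None): straight line of the TCP; rotation=None keeps the orientation; feed is the mean speed in mm/s.
- robot.goto_joints(angles): joint-space move.
- grip(opening, newtons=None): opening from 0.0 (shut) to 1.0 (fully open); newtons is the grip in N (None keeps the last); returns when the fingers have stopped.
- robot.hold(seconds).
- kin.ik(position, orientation): joint angles nearest the present ones, or None.
- robot.observe(): the state.
- viewer.read_camera(name): name is "scene" or "top" or "wrist"; returns the picture (420x560x3 uint8, red, green, blue); there is no depth.
- viewer.camera_info(name): a dict with "camera_matrix" (3x3 intrinsics, pixels), "R" (3x3) and "t" (3): a world point X has camera coordinates R X + t. Camera axes: x right, y down, z forward; pixel columns grow to the right and rows downward; lengths in mm; the calibration is good to about 2 mm. A picture is of the moment at which its call begins: read the wrist's pose just before it. camera_info takes no time and is no camera call; for the wrist camera it gives the pose at the moment of the call.
A pose or a line that the arm cannot do raises robot.IKError and nothing moves.
- robot.job_done(): hands the job in; it is judged then, once.
Trained networks look in the newest picture that a camera, given by its name, has taken for a name from the list of things; names that differ only in an ending like _2 or _b are one class to them, and where a whole thing is asked for, a point or a joint stands for the part that bears it (a point fixed in the world has none). Each returns a list of dicts, best first, with "confidence" (0 to 1); they miss things now and then, are a little off and sometimes report something else, mostly with a low value. They report only what shows in the picture. A call takes as long as a camera call. They do not tell look-alikes from the thing itself.
- viewer.silhouettes(name, camera): "mask" (420x560 bool, what is visible of it).
- viewer.pinpoint(name, camera): "at" ([x, y, z] in mm, in the coordinates of the camera as it stood for that picture, good to about 4 mm: a listed point, or the origin of a listed thing).
The state is a dict: "t": time; "joints": joint angles; "joint_velocities": joint speeds; "joint_torque": joint torques, N m; "tcp_pos": TCP position; "tcp_rot": TCP orientation; "contact_force": force on the tool from outside, world axes, zero at the start; "wrist_torque": the same for the moment, N m; "grip_width": opening from 0.0 (shut) to 1.0 (fully open); "grip_force": force on a finger pad.
Only numpy, scipy, OpenCV 4.12 (cv2) and the standard library are available. Lean on these libraries where they do the work, as an engineer would, in place of code of your own. Each camera call takes 0.05 s, during which the arm holds its last target. There are 200 camera calls.

## Working session

There is one attempt and no reset: what is moved stays moved. The work goes in short steps, each a Python script; the robot and the scene stay as the last script left them, time stands still between calls to the robot, and variables do not carry over. Pictures are saved under pics/ and viewed, at most 10 in all, crops included, and the job is handed in when it is done.

```bash
mkdir -p pics; cat > h.py <<'E'
from cell import robot, grip, kin, viewer
import numpy as np, cv2
from scipy.spatial.transform import Rotation as Ro
def look(cam,save=None):
    ci=viewer.camera_info(cam); im=viewer.read_camera(cam)
    if save: cv2.imwrite('pics/'+save,im[:,:,::-1])
    return ci,im
def w(ci,p): return np.array(ci['R']).T@(np.array(p)-np.array(ci['t']))
def ray(ci,uv,z):
    R=np.array(ci['R']);C=-R.T@np.array(ci['t']);d=R.T@np.linalg.solve(np.array(ci['camera_matrix']),[uv[0],uv[1],1.])
    return C+d*(z-C[2])/d[2]
def proj(ci,X):
    c=np.array(ci['R'])@X+np.array(ci['t']);p=np.array(ci['camera_matrix'])@c;return p[:2]/p[2]
E
python3 - <<'E'
from h import *
for c in('top','scene'):
    ci,im=look(c,c+'0.png')
    print(c,'cam at',(-np.array(ci['R']).T@ci['t']).round())
    for n in ['guide','narrow_entry','wide_entry','narrow_stop','wide_stop','roof','push_stick','stick_handle','stick_notch','small_jar','large_jar','beaker','dropper']:
        for d in viewer.pinpoint(n,c)[:3]:
            X=w(ci,d['at']);print(n,X.round(1),proj(ci,X).round(),round(d['confidence'],2))
E
```

```text
top cam at [ 405.   -3. 1467.]
guide [535.2 -95.6   2.1] [316. 234.] 0.78
guide [ 5.751e+02 -4.218e+02 -3.000e-01] [431. 220.] 0.34
narrow_entry [496.5 -92.    1.4] [315. 248.] 0.73
wide_entry [ 576.9 -108.2    5. ] [320. 220.] 0.81
narrow_stop [ 486.2 -261.7   -2.9] [375. 252.] 0.97
wide_stop [ 560.3 -271.2    3.7] [378. 225.] 0.85
wide_stop [733.5  90.1   2.8] [251. 166.] 0.4
wide_stop [ 534.2 -146.1   67.1] [336. 233.] 0.24
roof [ 537.1 -148.    68.5] [337. 231.] 0.73
roof [501.5 -93.   -1.3] [315. 246.] 0.38
roof [756.9 240.2   0.9] [198. 158.] 0.37
push_stick [457.8 367.    1.6] [152. 263.] 0.68
push_stick [7.543e+02 2.415e+02 1.000e-01] [198. 159.] 0.64
stick_handle [457.1 366.7  71.3] [145. 262.] 0.63
stick_notch [616.8 267.    9.7] [188. 206.] 0.82
small_jar [730.8  94.    1.6] [249. 167.] 0.57
large_jar [396.8 191.4  -2.3] [214. 284.] 0.96
large_jar [ 6.956e+02 -5.500e+00  2.000e-01] [284. 179.] 0.85
large_jar [372.6 -99.    2.5] [318. 293.] 0.71
beaker [ 575.7 -424.5    1.1] [432. 220.] 0.67
dropper [754.3 240.9   0.9] [198. 159.] 0.61
scene cam at [ -85. 1323.  683.]
narrow_entry [ 577.9 -424.3    3.9] [316. 195.] 0.43
wide_entry [562.3  33.1   2.3] [272. 234.] 0.6
narrow_stop [ 484.6 -259.7    2. ] [322. 211.] 0.69
wide_stop [ 561.2 -271.9    1.7] [306. 207.] 0.53
push_stick [ 4.547e+02  3.634e+02 -4.000e-01] [253. 287.] 0.6
stick_handle [460.6 362.7  78.3] [251. 262.] 0.81
stick_notch [619.8 261.8   9.9] [223. 256.] 0.72
small_jar [731.7  95.6   2.8] [222. 231.] 0.76
large_jar [699.8 -11.1  -0. ] [245. 223.] 0.72
large_jar [399.9 190.5  -3.4] [295. 266.] 0.7
large_jar [372.6 -97.6  -2.6] [335. 233.] 0.58
beaker [ 574.  -419.8    3.2] [316. 195.] 0.64
beaker [ 484.  -260.8    3.6] [322. 211.] 0.16
dropper [761.5 239.1  -1.7] [191. 246.] 0.64
```

View pics/top0.png

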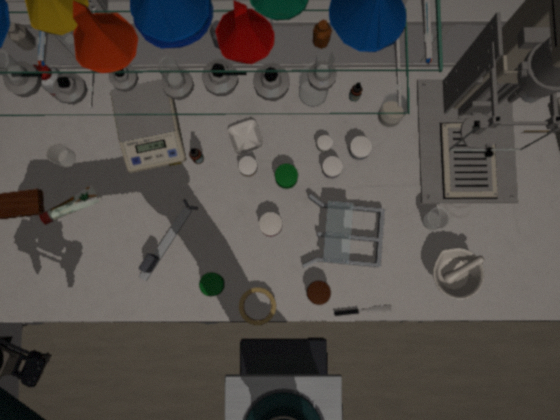

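View pics/scene0.png

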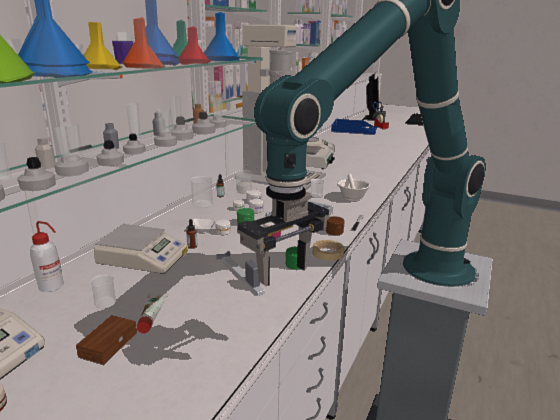

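Large white jar waits at px (270,223) (about 24 px across, so the large one, wide lane); guide at (325–382, 203–265); stick from (150,263) to (190,205). The small white jar stands at (247,166). Next a closer wrist look at guide and jar.

```bash
cat >> h.py <<'E'
def down(h,flip=False):
    "tool down, tool x along heading h (rad, world) or opposite"
    x=np.array([np.cos(h),np.sin(h),0])*(-1 if flip else 1); z=np.array([0,0,-1.])
    return Ro.from_matrix(np.c_[x,np.cross(z,x),z]).as_rotvec()
E
python3 - <<'E'
from h import *
s=robot.observe();print(s['tcp_rot'],Ro.from_rotvec(s['tcp_rot']).as_matrix().round(2).tolist())
for f in (0,1):
  for p,h in (([457,366,60],-.567),([570,270,60],-1.2),([560,0,60],-1.65),([540,0,380],-1.65)):
    q=kin.ik(p,down(h,f));print(f,p,None if q is None else np.round(q,2))
ci=viewer.camera_info('wrist');print((-np.array(ci['R']).T@ci['t']).round(),np.round(ci['R'],2).tolist(),ci['camera_matrix'])
for c in('top','scene'):
  ci,_=look(c)
  for n in('large_jar','small_jar'):
    for d in viewer.silhouettes(n,c):
      m=d['mask'];v,u=np.nonzero(m);print(c,n,round(d['confidence'],2),m.sum(),(u.min(),u.max(),v.min(),v.max()),ray(ci,(u.mean(),v.mean()),25).round())
E
```

```text
[6.17746887e-01 3.08021378e+00 4.16680855e-05] [[-0.92, 0.39, 0.0], [0.39, 0.92, 0.0], [-0.0, 0.0, -1.0]]
0 [457, 366, 60] [-1.58  1.07  1.33  1.92 -1.15  1.2  -1.94]
0 [570, 270, 60] [-0.22  0.66 -0.38  1.74  0.32  0.81  2.76]
0 [560, 0, 60] [ 0.03  0.53 -0.12  1.93  0.09  0.69  2.92]
0 [540, 0, 380] [ 0.91  0.44 -1.3   1.6   0.43  1.43  2.63]
1 [457, 366, 60] [-0.79  0.56  0.08  1.88 -0.06  0.71  0.32]
1 [570, 270, 60] [-0.67  0.62  0.24  1.77 -0.2   0.77  0.04]
1 [560, 0, 60] [-0.45  0.57  0.5   1.96 -0.4   0.71  0.22]
1 [540, 0, 380] [-0.62  0.15  0.64  1.69 -0.09  1.33 -0.04]
[186. 626. 385.] [[0.39, 0.92, -0.0], [0.89, -0.37, 0.25], [0.23, -0.1, -0.97]] [[332.09233559   0.         275.52687342]
 [  0.         332.09233559 199.13215946]
 [  0.           0.           1.        ]]
top large_jar 0.95 463 (np.int64(307), np.int64(330), np.int64(280), np.int64(304)) [376. -99.  25.]
top large_jar 0.71 486 (np.int64(199), np.int64(224), np.int64(272), np.int64(295)) [399. 194.  25.]
top large_jar 0.68 496 (np.int64(275), np.int64(298), np.int64(162), np.int64(188)) [702. -12.  25.]
top large_jar 0.57 441 (np.int64(259), np.int64(282), np.int64(212), np.int64(235)) [565.  33.  25.]
top small_jar 0.65 315 (np.int64(238), np.int64(256), np.int64(156), np.int64(176)) [729.  98.  25.]
scene large_jar 0.82 282 (np.int64(326), np.int64(343), np.int64(217), np.int64(235)) [373. -96.  25.]
scene large_jar 0.75 237 (np.int64(286), np.int64(298), np.int64(247), np.int64(269)) [410. 200.  25.]
scene large_jar 0.6 212 (np.int64(237), np.int64(253), np.int64(208), np.int64(222)) [710. -29.  25.]
scene small_jar 0.63 199 (np.int64(215), np.int64(230), np.int64(220), np.int64(234)) [723. 106.  25.]
scene small_jar 0.3 711 (np.int64(216), np.int64(264), np.int64(251), np.int64(294)) [495. 345.  25.]
```

```bash
python3 - <<'E'
from h import *
robot.movep([530,20,300],down(-1.65,1))
ci,im=look('wrist','w1.png')
for n in ['narrow_entry','wide_entry','narrow_stop','wide_stop','roof','guide','large_jar','small_jar']:
    for d in viewer.pinpoint(n,'wrist')[:3]:
        X=w(ci,d['at']);print(n,X.round(1),proj(ci,X).round(),round(d['confidence'],2))
np.savez('w1.npz',**{k:np.array(ci[k]) for k in('R','t','camera_matrix')})
print(robot.observe()['t'])
E
```

```text
narrow_stop [ 4.870e+02 -2.591e+02 -2.000e-01] [262. 336.] 0.91
wide_stop [ 557.6 -273.9    4.6] [306. 342.] 0.95
roof [ 535.8 -152.6   62.1] [289. 296.] 0.86
guide [ 534.5 -101.3   -1.1] [285. 243.] 0.92
large_jar [ 6.954e+02 -9.700e+00  3.000e-01] [392. 176.] 0.97
large_jar [396.9 193.9   2.9] [163.  39.] 0.88
large_jar [564.7  31.5   6.6] [300. 155.] 0.69
small_jar [728.7  98.3  -2.6] [417.  96.] 0.91
4.4667
```

View pics/w1.png

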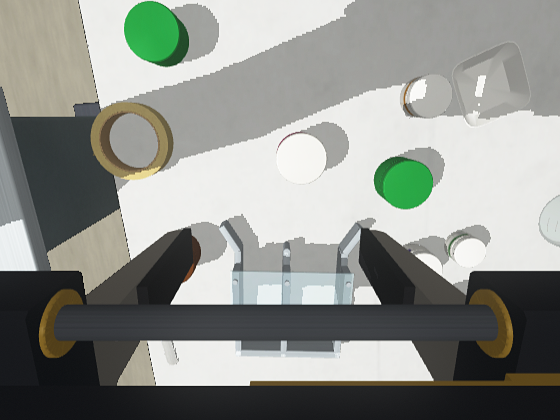

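The wrist view shows the waiting large jar at (301,158), the guide entry at about (225–372, 222) and the nose near (287,250). I'll zoom to fit the guide.

```bash
python3 - <<'E'
import cv2,numpy as np
from h import proj
c=dict(np.load('w1.npz'))
im=cv2.imread('pics/w1.png')
x0,y0,S=205,125,4
o=cv2.resize(im[y0:y0+150,x0:x0+195],None,fx=S,fy=S,interpolation=cv2.INTER_CUBIC)
# overlay initial guide model
O=np.array([535.,-98]);a=-1.65
def g(x,y,z):
    ex=np.array([np.cos(a),np.sin(a)]);ey=np.array([-ex[1],ex[0]]);return np.r_[O+ex*x+ey*y,z]
def P(X): return tuple(int(v) for v in ((proj(c,X)-[x0,y0]+.5)*S))
for y in(-75,-65,-5,5,78,88): cv2.line(o,P(g(0,y,30)),P(g(85,y,30)),(0,0,255),1)
for x in(15,85): cv2.line(o,P(g(x,-75,63)),P(g(x,88,63)),(255,0,0),1)
for p in((-38,-87),(-38,100),(0,0)): cv2.circle(o,P(g(*p,30)),4,(0,160,0),1)
th=np.linspace(0,6.28,60)
for z in(50,): 
  for t in th: cv2.circle(o,P(np.array([564+32.5*np.cos(t),32+32.5*np.sin(t),z])),1,(255,0,255),-1)
cv2.imwrite('pics/c1.png',o)
E
```

```text
(no output)
```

View pics/c1.png

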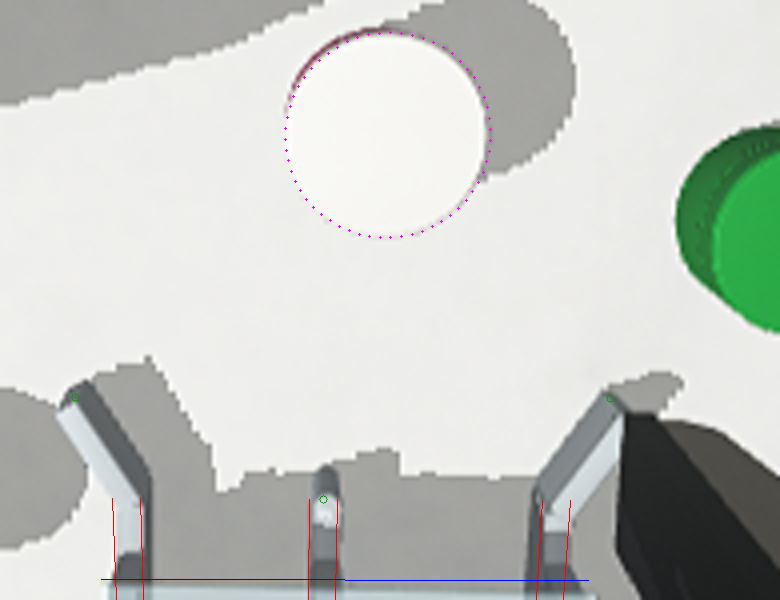

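```bash
python3 - <<'E'
from h import *
c=dict(np.load('w1.npz'))
im=cv2.imread('pics/w1.png')
x0,y0,S=215,225,5
o=cv2.resize(im[y0:y0+140,x0:x0+150],None,fx=S,fy=4,interpolation=cv2.INTER_CUBIC)
O=np.array([536.,-98]);a=-1.645
def g(x,y,z):
    ex=np.array([np.cos(a),np.sin(a)]);ey=np.array([-ex[1],ex[0]]);return np.r_[O+ex*x+ey*y,z]
def P(X): return tuple(int(v) for v in ((proj(c,X)-[x0,y0]+.5)*[S,4]))
for y in(-75,-65,-5,5,78,88): cv2.line(o,P(g(0,y,30)),P(g(177,y,30)),(0,0,255),1)
cv2.line(o,P(g(165,-75,30)),P(g(165,88,30)),(0,180,0),1)
cv2.line(o,P(g(177,-75,30)),P(g(177,88,30)),(0,180,0),1)
for x in(15,85): cv2.line(o,P(g(x,-75,63)),P(g(x,88,63)),(255,0,0),1)
cv2.imwrite('pics/c2.png',o)
robot.movep([440,370,250],down(-.56,1))
ci,im=look('wrist','w2.png')
for n in ['push_stick','stick_handle','stick_notch']:
    for d in viewer.pinpoint(n,'wrist')[:2]:
        X=w(ci,d['at']);print(n,X.round(1),proj(ci,X).round(),round(d['confidence'],2))
print(robot.observe()['t'])
E
```

```text
push_stick [458.2 360.3   4. ] [278. 184.] 0.91
stick_handle [456.  363.9  73.7] [280. 194.] 0.69
stick_notch [617.8 260.2  14.7] [278. 318.] 0.71
6.0333
```

View pics/c2.png

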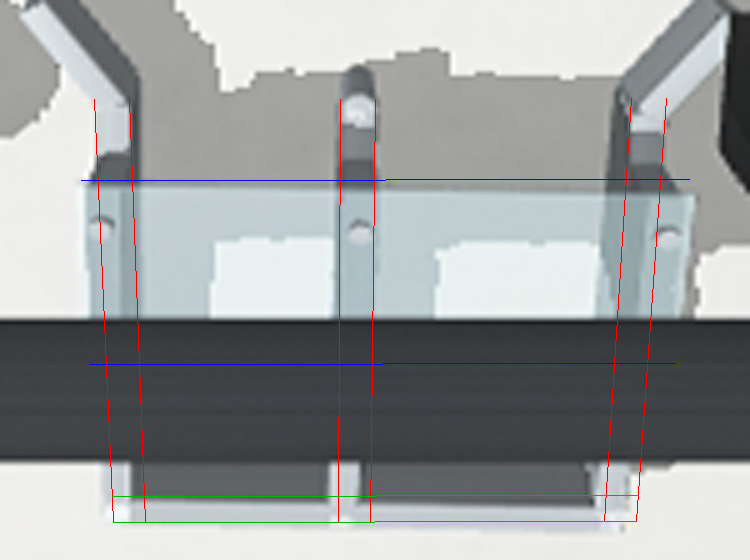

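View pics/w2.png

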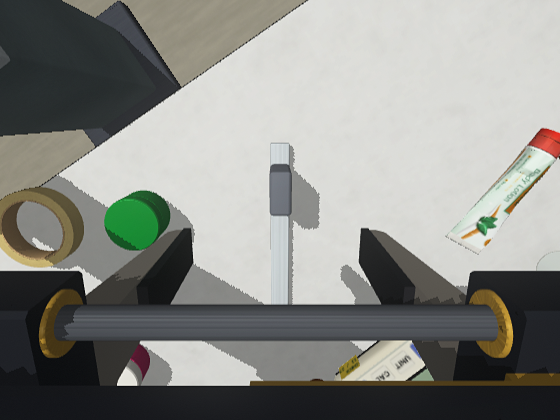

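Guide refined to origin ≈ (536,−99), heading −1.663. The stick at px (280,190) is aligned with the tool. Grasp it now and set it down behind the jar.

```bash
cat >> h.py <<'E'
O=np.array([536.,-99]);A=-1.663
EX=np.array([np.cos(A),np.sin(A)]);EY=np.array([-EX[1],EX[0]])
def g2w(p): return O+EX*p[0]+EY*p[1]
def w2g(p): d=np.array(p[:2])-O; return np.array([d@EX,d@EY])
JL=190+1.155*32.5
def stick(jar,th,gap=0):
    "stick origin (world xy) and world heading for the jar axis at guide point jar, heading th in guide"
    o=np.array(jar,float)-(JL+gap)*np.array([np.cos(th),np.sin(th)]); return g2w(o),A+th
ZP=31
E
python3 - <<'E'
from h import *
robot.movep([457,364,110],down(-.56,1))
robot.servo_line([457,364,29],feed=120)
grip(0.0,50); s=robot.observe(); print(s['grip_width']*92,s['grip_force'])
robot.servo_line([457,364,100],feed=150)
j=w2g([564,32]);print(j)
th=np.arctan(2*(41.5-j[1])/(-25-j[0]))
p,h=stick(j,th,25);print(p,h)
robot.movep([*p,100],down(h,1))
robot.servo_line([*p,ZP],feed=120)
s=robot.observe();print(s['t'],s['grip_width']*92,s['contact_force'],s['tcp_pos'])
ci,im=look('wrist','w3.png')
for n in ['stick_notch','large_jar']:
    for d in viewer.pinpoint(n,'wrist')[:3]:
        X=w(ci,d['at']);print(n,X.round(1),proj(ci,X).round(),round(d['confidence'],2))
print('expected notch',p+190*np.array([np.cos(h),np.sin(h)]))
ci,im=look('top')
x0,y0=190,180
cv2.imwrite('pics/t3.png',cv2.resize(im[150:300,190:390,::-1],None,fx=4,fy=4,interpolation=cv2.INTER_CUBIC))
E
```

```text
23.763851090743238 49.999653697013855
[-133.02159135   15.81948911]
[477.01934534 269.08554283] -1.2191682877831143
10.3333 23.754936046058713 [-0.42878224  0.4934337  -2.76482434] [476.99427295 269.57610118  30.75273044]
expected notch [542.46041601  90.71103157]
```

View pics/w3.png

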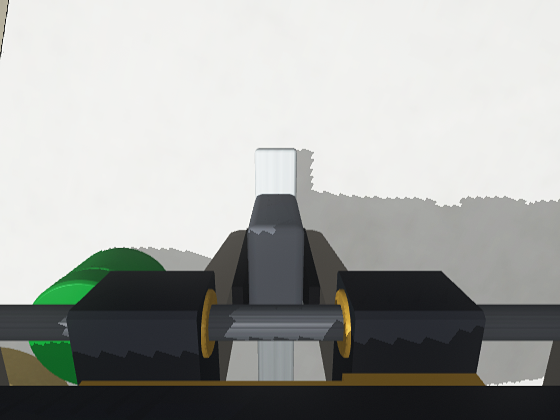

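Stick is held straight and centred between the fingers (handle at px (275,200–300)). Check the head from above, then push along the curve.

```bash
python3 - <<'E'
from h import *
for c in('top','scene'):
  ci,im=look(c)
  for n in('stick_notch','large_jar'):
    for d in viewer.pinpoint(n,c)[:4]:
      X=w(ci,d['at']);print(c,n,X.round(1),round(d['confidence'],2))
j=w2g([564,32]); k=(41.5-j[1])/(-25-j[0])**2
for i,x in enumerate(np.linspace(j[0],-25,9)):
    p,h=stick((x,41.5-k*(-25-x)**2),np.arctan(2*k*(-25-x)))
    robot.servo_line([*p,ZP],feed=70,rotation=down(h,1))
s=robot.observe();print(s['t'],s['contact_force'],s['tcp_pos'])
ci,im=look('top')
cv2.imwrite('pics/t4.png',cv2.resize(im[150:300,210:410,::-1],None,fx=4,fy=4,interpolation=cv2.INTER_CUBIC))
for d in viewer.silhouettes('large_jar','top'):
  v,u=np.nonzero(d['mask']);X=ray(ci,(u.mean(),v.mean()),30);print(X,w2g(X))
E
```

```text
top stick_notch [541.4  97.3  13.1] 0.87
top stick_notch [ 535.  -147.8   65.9] 0.62
top large_jar [694.6  -5.2   3.9] 0.89
top large_jar [372.6 -96.6   2.7] 0.79
top large_jar [564.9  32.   -1.8] 0.74
top large_jar [ 3.982e+02  1.949e+02 -3.000e-01] 0.71
scene stick_notch [544.1  90.   13. ] 0.76
scene stick_notch [761.4 238.1  -1.6] 0.62
scene stick_notch [563.   32.   -0.6] 0.49
scene large_jar [398.5 195.4  -0.6] 0.78
scene large_jar [702.9  -9.3  -1.7] 0.62
scene large_jar [370.3 -97.2   0.5] 0.54
scene large_jar [561.8  32.5   2.7] 0.44
14.7 [-0.36343293 -0.3969511  -2.19511512] [600.69381193 147.49710839  30.87004259]
[375.26878775 -97.46204657  30.        ] [  13.26759774 -160.19007068]
[580.55421078 -80.52104944  30.        ] [-22.5027002   42.66354176]
[395.71056895 181.72683668  30.        ] [-266.6174993  -165.54090238]
[701.41278763 -11.13014733  30.        ] [-102.72666909  156.61970751]
```

View pics/t4.png

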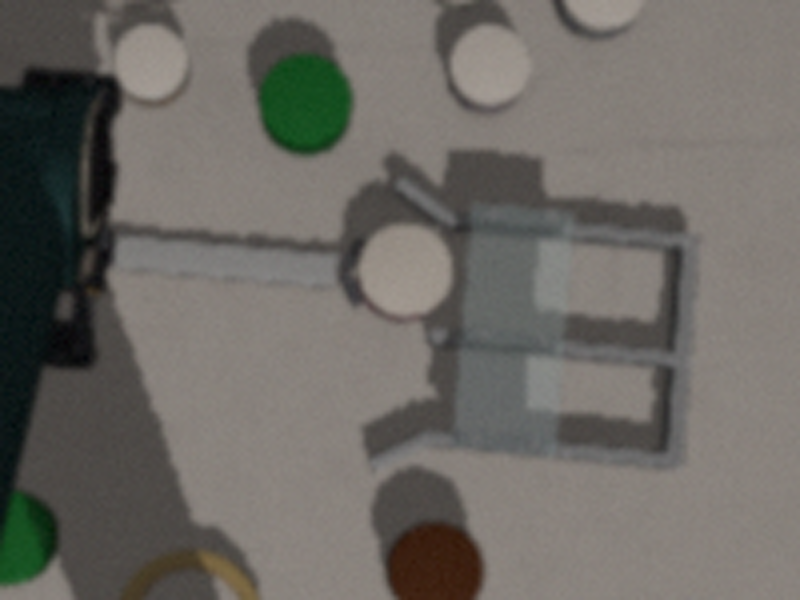

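The jar (px (405,270) in the crop) sits at the wide lane's entry, centred and in the V. Push straight in, watching force.

```bash
python3 - <<'E'
from h import *
f=lambda: np.array(robot.observe()['contact_force'])[:2]
f0=f(); R=down(A,1)
stop=False
for x in [5,35,65,95,118]+list(range(121,146,3)):
    p,h=stick((x,41.5),0)
    robot.servo_line([*p,ZP],feed=80 if x<119 else 25,rotation=R)
    F=f()-f0;print(x,round(F@EX,1),round(F@EY,1))
    if abs(F@EX)>(15 if x<119 else 5) or abs(F@EY)>12: break
s=robot.observe();print(s['t'],s['contact_force'],w2g(s['tcp_pos']))
ci,im=look('top')
cv2.imwrite('pics/t5.png',cv2.resize(im[150:300,210:410,::-1],None,fx=4,fy=4,interpolation=cv2.INTER_CUBIC))
for d in viewer.silhouettes('large_jar','top'):
  v,u=np.nonzero(d['mask']);X=ray(ci,(u.mean(),v.mean()),30);print(X.round(),w2g(X).round(1))
E
```

```text
5 0.6 0.2
35 1.0 -0.7
65 0.9 -0.0
95 0.6 0.7
118 -0.3 -0.4
121 -0.6 0.5
124 -1.4 0.9
127 -0.6 0.6
130 0.5 0.3
133 0.1 -0.6
136 -2.6 -0.2
139 -8.2 -0.6
19.2 [-0.0202466   8.53074868  1.30180346] [-91.70028076  41.63313267]
[ 565. -238.   30.] [136.   41.9]
[400. 197.  30.] [-282.7 -162.5]
[377. -98.  30.] [  13.4 -158.4]
```

View pics/t5.png

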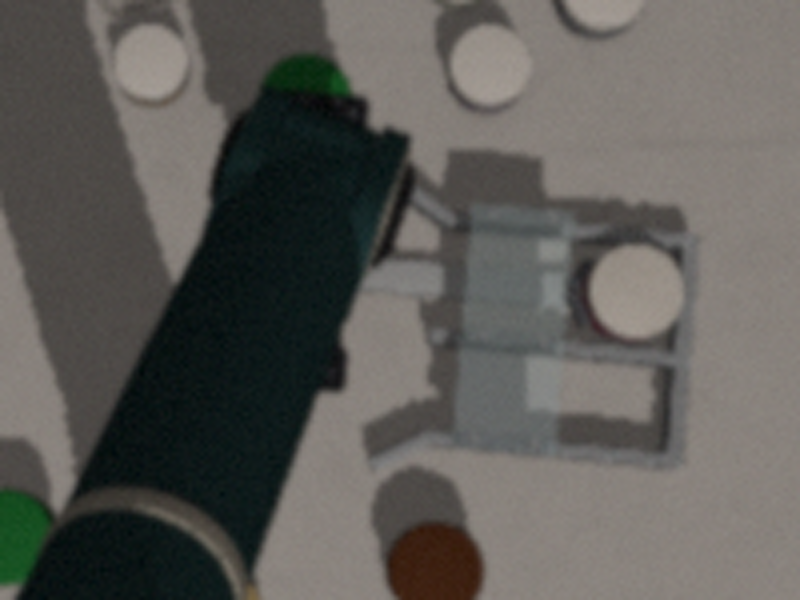

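Jar rests against the stop (−8 N reaction, silhouette at guide x≈135). Withdraw and lay the stick down.

```bash
python3 - <<'E'
from h import *
p=g2w((-310,41.5))
robot.servo_line([*p,ZP],feed=90)
robot.servo_line([*p,29.3],feed=30)
s=robot.observe();print(s['contact_force'])
grip(0.6)
robot.servo_line([*p,130],feed=120)
robot.movep([430,300,250],down(A+.5,1))
robot.hold(.3)
s=robot.observe();print(s['t'],s['contact_force'],s['grip_width'])
ci,im=look('top')
cv2.imwrite('pics/t6.png',cv2.resize(im[140:320,170:410,::-1],None,fx=3.3,fy=3.3,interpolation=cv2.INTER_CUBIC))
for n in('large_jar','small_jar','stick_handle','stick_notch'):
  for d in viewer.pinpoint(n,'top'):
    X=w(ci,d['at']);print(n,X.round(),w2g(X).round(1),round(d['confidence'],2))
E
```

```text
[ 0.6158758  -0.31851628 -1.65622353]
25.0 [-0.44727834  0.22152311  0.22732009] 0.5996420728858207
large_jar [399. 192.  -1.] [-277.3 -163.3] 0.92
large_jar [693.  -3.   3.] [-109.6  148. ] 0.89
large_jar [ 562. -240.    2.] [138.3  38.6] 0.74
large_jar [374. -96.   5.] [  11.5 -162.1] 0.64
small_jar [729.  96.   2.] [-212.3  173.9] 0.66
small_jar [497. -95.  -3.] [ -0.9 -38.8] 0.66
stick_handle [604. 204.  74.] [-308.3   39.8] 0.74
stick_handle [ 562. -270.    2.] [167.5  41.2] 0.51
stick_notch [585.  21.  10.] [-124.2   37.3] 0.56
```

View pics/t6.png

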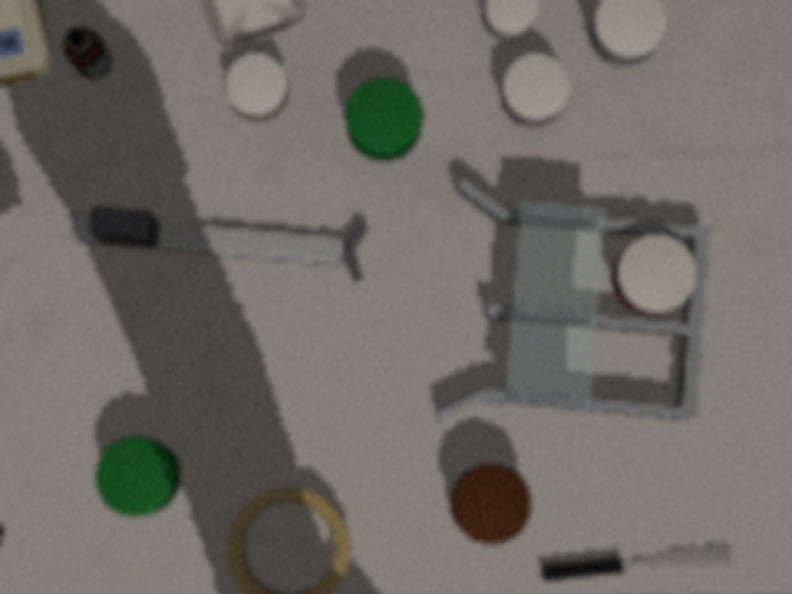

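The jar rests at the stop in the wide lane (655,275), the stick lies flat and clear of the guide (90–360, 230), and the other things are where they were.

```bash
python3 -c "
from h import *
print(robot.job_done())"
```

```text
the job is handed in; nothing more can be done
None
```

I pushed the large jar upright through the wide lane until it rested against the end stop, laid the stick flat and clear of the guide, moved nothing else that I could see, and handed the job in at about 25 s; no verdict was returned.

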